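# Swing the work clamp shut with the right T-key

## Task

Take the red-handled hex key out of the key stand and put it fully home in the hex socket of the swing clamp. With the key, not by pushing the clamp with the fingers, turn the clamp about a quarter turn clockwise (seen from above) until its red arm lies across the wooden work block, then let go and leave the key standing in the socket.

Things in the scene. Friction and masses are not known exactly. Their poses are not given: they have to be found in the camera images.
- key_red: T-handled hex key upright in one of 3 wells (50 mm deep, 105 mm apart) of a 60 mm high grey stand, by a blue and a green key. Red bar 90 mm along its x, 24 wide (y), 22 tall, mid-height 96 mm above the tip. Steel hex shank 19 mm across flats, two flats facing +-x; last 14 mm tapers to 10 mm. Origin: middle of the tip's lower end, 10 mm above the table at the start; z up the shank. 0.17-0.31 kg.
- fixture: Fixed aluminium plate 200 (x) x 130 (y) x 20 mm carrying the swing clamp and a pale wooden work block (60 x 80 x 22 mm, fixed, centred 50 mm to +x of the origin). Origin: centre of its underside, z up. The clamp turns about a vertical axis 45 mm to -x of the origin. Fingers should not push on plate or clamp.
- socket (a point): Mouth centre of the clamp's upward hex socket, 82 mm above the table. An oiled yellow hex funnel narrows over 22 mm from 43.8 to 20.6 mm across flats, then a straight hexagon to a floor 56 mm below this point. Turns with the clamp: z up, flats face +-x (key fits when its yaw = this yaw + any multiple of 60 degrees), +y along the red arm (to 83 mm from the axis, top 56 mm above table).
- clamp (a joint): Swing clamp angle, rad, growing clockwise seen from above; starts at 0.1 to 0.4. At 0 the red arm points along the fixture's +y, at 1.57 along its +x, across the work block; stop at 1.6. Stays where left (friction 0.04 N m). The key has about 0.17 rad of play either way in the socket before it drives the clamp.
Not all that is in view belongs to the job. What is shaped like the key_red but pink or yellow is not meant.

How it is judged:
By the outcome, as a careful person would: the job done as asked, in the order asked, and still so for the second after the job is handed in, with the robot touching nothing.
It also fails if it takes over 42 s, if anything falls off the work surface, if the arm or the gripper's body presses on something with over 40 N, if the wrist force passes 120 N, or if a joint passes its speed limit or range.

## Robot

A 7-joint arm with a two-finger parallel gripper is mounted at the origin on the work surface. World frame = base frame: x ahead of the robot, y to its left, z up, the work surface at z = 0. Lengths are in mm, angles in degrees, forces in N, time in s.
With the tool pointing down it reaches from about 400 to 900 mm from the base axis. Payload 5.5 kg.
Tool frame: the origin (TCP) lies midway between the tips of the shut fingers; the grasp point (between the pads) lies 19 mm behind it; z points along the fingers, y is the line along which they close (so a half turn about z gives the same grasp; the last joint's range is limited). The gripper opens to 85 mm and grips with 20 to 120 N. Pads are 22 mm wide; open, the fingers measure 114 mm over their backs; the gripper's body (76 mm by 85 mm) begins 54 mm behind the grasp point. The pads swing forward as they close: fully open they stand 13 mm farther back than shut.
Start: joints at [82.632, 28.699, -24.465, 88.831, 12.651, 65.22, -12.049], TCP at [248.238, -600.732, 195.01] pointing down, gripper open.
Joint ranges: [-164.97, 164.97], [-17.58, 116.51], [-87.97, 89.64], [11.32, 138.91], [-80.73, 260.73], [10.89, 115.49], [-147.41, 147.41]. Speed limits (degrees/s): [147.25, 147.25, 180, 180, 180, 180, 180].

## Interface

Orientations are given as [roll, pitch, yaw] about the fixed x, y, z axes, in that order (R = Rz(yaw) Ry(pitch) Rx(roll)).
In Python, from rig import observe, capture, close_job gives the robot as it stands. The module is installed in compiled form; this text tells all that it offers.
- The arm moves only by the tool servo_tool, never from a script. Its argument "rows" is one flat list of numbers, 5 for each row, row after row: the shift along the tool's x, y, z in mm, then the turn about the tool's z in rad, then the opening, from 0 (shut) to 1 (fully open). In form: [dx, dy, dz, yaw, jaw, dx, dy, dz, yaw, jaw, ...]. A call has 1 to 12 rows; each row shifts and turns the commanded pose from where the row before left it, along the tool's axes as they then stand; what a row does not reach is not made up. A row lasts 1/12 s, in which the tool goes at most 41.7 mm and 7.16 degrees, less where a joint would pass 70% of its speed; a pose out of reach is approached as far as the arm can. A call is refused whole if a number of a shift passes 41.7 or a number of a turn 0.125, either way. A call with a gripper value outside its range is refused whole. The fingers move at their own pace and stop on an object; "squeeze" is the grip in N (left out, the last holds). Time passes only in rows, so rows that do not move let the fingers close. It gives the time, the measured TCP pose, the force, the opening and the grip force at its end, in the units of the state.
- observe(): the state, without advancing time (a new reading comes with each control period).
- capture(name): name is "scene" or "top"; returns a dict with "image" (384x512x3 uint8, red, green, blue), "K" (3x3 intrinsics, pixels), "distortion" ([k1, k2, p1, p2, k3] as OpenCV has them; the pictures are not rectified), "R" (3x3) and "t" (3): a world point X has camera coordinates R X + t. Camera axes: x right, y down, z forward; pixel columns grow to the right and rows downward; lengths in mm; the calibration is good to about 2 mm. A picture is of the moment at which its call begins. There is no depth.
- close_job(): hands the job in; it is judged then, once.
The state is a dict: "time": time; "joint_pos": joint angles; "joint_vel": joint speeds; "joint_efforts": joint torques, N m; "tool_pos": TCP position; "tool_rot": TCP orientation; "force": force on the tool from outside, world axes, zero at the start; "torque": the same for the moment, N m; "width": finger opening in mm; "grasp_force": force on a finger pad.
Only numpy, scipy, OpenCV 4.12 (cv2) and the standard library are available. Lean on these libraries where they do the work, as an engineer would, in place of code of your own. Each camera call takes 0.05 s, during which the arm holds its last target. There are 200 camera calls.

## Working session

There is one attempt and no reset: what is moved stays moved. The work goes in short steps, Python scripts to look and compute and a tool call to move; the robot and the scene stay as the last step left them, time stands still between calls to the robot, and variables do not carry over. Pictures are saved under pics/ and viewed, at most 10 in all, crops included, and the job is handed in when it is done.

Besides the shell and the picture viewer there is one more tool, called after "Request:" in YAML: its name, and indented under it one key for each argument. servo_tool: Moves the arm, as the interface text tells. Its arguments: {"type":"object","properties":{"rows":{"type":"array","items":{"type":"number"}},"squeeze":{"type":"number"}},"required":["rows"]}

```bash
mkdir -p pics
cat > h.py <<'E'
import numpy as np, cv2
from rig import observe, capture
def ray(c,u,v):
    K=np.array(c['K'],float);d=np.array(c['distortion'],float)
    p=cv2.undistortPoints(np.array([[[u,v]]],float),K,d)[0,0]
    R=np.array(c['R']);t=np.array(c['t'])
    return -R.T@t, R.T@np.array([p[0],p[1],1])
def onz(c,u,v,z):
    o,d=ray(c,u,v); return o+d*(z-o[2])/d[2]
def proj(c,P):
    R=np.array(c['R']);t=np.array(c['t'])
    return cv2.projectPoints(np.array(P,float).reshape(-1,1,3),cv2.Rodrigues(R)[0],t,np.array(c['K'],float),np.array(c['distortion'],float))[0][:,0]
E
python3 - <<'E'
from h import *
import pickle
s=observe();print(s)
C={n:capture(n) for n in("scene","top")};pickle.dump(C,open('c0.pkl','wb'))
for n in C: print(n,-np.array(C[n]['R']).T@np.array(C[n]['t']),np.array(C[n]['K'])[0,0])
im=[cv2.resize(C[n]['image'][:,:,::-1],(800,600),interpolation=3) for n in C]
cv2.imwrite('pics/s0.png',im[0]);cv2.imwrite('pics/t0.png',im[1])
E
```

```text
{'time': 0.0, 'joint_pos': array([ 82.62949053,  28.75501859, -24.45286805,  88.89285401,
        12.65152089,  65.21748614, -12.04774212]), 'joint_vel': array([-0.0389457 ,  0.06762775, -0.05574776,  0.069709  ,  0.03046006,
       -0.05495002,  0.06295663]), 'joint_efforts': array([-1.88488825e-04, -5.69522095e+01, -5.81627682e+00, -2.80947000e+01,
        1.07887571e-02,  1.19385577e-02, -2.10216672e-05]), 'tool_pos': array([ 247.89289132, -600.04558954,  193.935382  ]), 'tool_rot': array([-1.79888249e+02, -3.68821727e-03,  2.24555683e+01]), 'force': array([ 0.34724277,  0.42875992, -0.62257028]), 'torque': array([0.04058239, 0.01899593, 0.00382211]), 'grasp_force': 0.0, 'width': 84.9643927778194}
scene [1096.68290509  140.88468181  599.61412915] 381.1682816809057
top [421.59367428 -77.38644983 932.4271014 ] 361.93914759215386
```

View pics/s0.png

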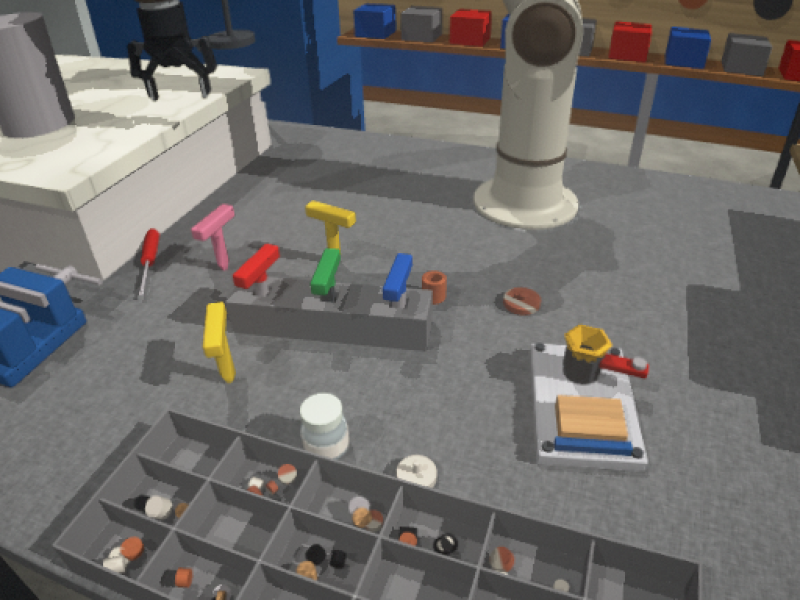

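View pics/t0.png

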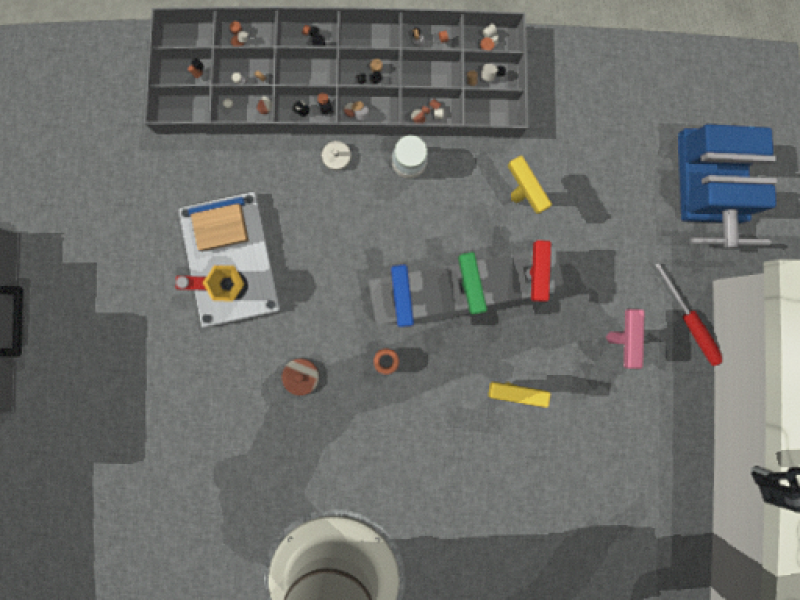

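The red-handled candidates are the T-key in the stand's end well (top 541,270; scene 257,265) and the loose screwdriver (top 704,338). The bar in the stand fits; the pink key (634,338) and yellow keys (530,185; 520,395) are decoys. The fixture is at top (230,260), with the funnel at (224,284) and the arm pointing left. I'll confirm with an enlarged crop.

Run:
```python
from h import *
import pickle
C=pickle.load(open('c0.pkl','rb'));im=C['top']['image'][:,:,::-1]
a=cv2.resize(im[145:205,320:370],None,fx=8,fy=8,interpolation=2)   # 400x480
b=cv2.resize(im[120:210,110:185],None,fx=5.333,fy=5.333,interpolation=2) #400x480
cv2.imwrite('pics/crop1.png',np.hstack([a,b[:480,:400]]))
```

```text
(no output)
```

View pics/crop1.png

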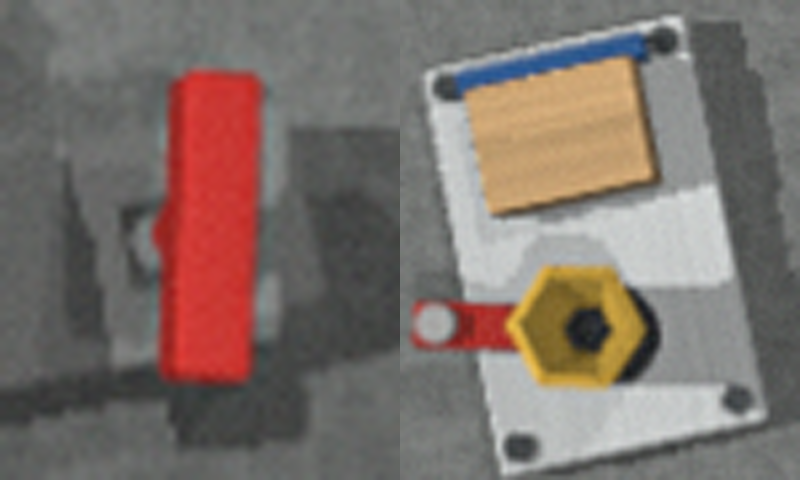

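Run:
```python
from h import *
import pickle
C=pickle.load(open('c0.pkl','rb'));c=C['top']
A=lambda x,y,z:onz(c,(x+.5)/8-.5+320,(y+.5)/8-.5+145,z)
B=lambda x,y,z:onz(c,(x-400+.5)/5.333-.5+110,(y+.5)/5.333-.5+120,z)
k=np.array([A(*p,117) for p in[(182,72),(262,74),(250,382),(165,380)]])
print('key',k.round(1),k.mean(0));d=(k[0]+k[1]-k[2]-k[3])/2;print(np.linalg.norm(d),np.degrees(np.arctan2(d[1],d[0])))
w=(k[0]-k[1]+k[3]-k[2])/2;print('w',np.linalg.norm(w),np.degrees(np.arctan2(w[1],w[0])))
f=np.array([B(*p,20) for p in[(425,75),(685,17),(768,415),(503,475)]])
print('fix',f.round(1),f.mean(0));d=(f[0]+f[1]-f[2]-f[3])/2;print(np.linalg.norm(d),np.degrees(np.arctan2(d[1],d[0])))
yf=np.arctan2(d[1],d[0]);ax=f.mean(0)[:2]-45*np.array([np.cos(yf),np.sin(yf)]);print('axis',ax)
h=np.array([B(*p,82) for p in[(545,267),(617,265),(648,322),(612,388),(545,385),(507,325)]]);print('hex',h.round(1),h.mean(0))
r=h-h.mean(0);print(np.linalg.norm(r[:,:2],axis=1),np.degrees(np.arctan2(r[:,1],r[:,0])))
t=B(437,323,58);print('tip',t);q=t[:2]-h.mean(0)[:2];print(np.linalg.norm(q),np.degrees(np.arctan2(q[1],q[0])), 'scene key ends')
# scene check
s=C['scene'];print('scene key proj',proj(s,[k.mean(0),h.mean(0)])*800/512)
```

```text
key [[ 546.2 -302.7  117. ]
 [ 546.  -326.2  117. ]
 [ 457.1 -321.8  117. ]
 [ 457.5 -297.   117. ]] [ 501.72872927 -311.92091962  117.        ]
88.92152763508969 -3.2420842720197376
w 24.155258134714526 89.27374185964194
fix [[606.7 255.3  20. ]
 [635.2 130.5  20. ]
 [445.3  86.9  20. ]
 [415.9 212.2  20. ]] [525.78821218 171.23978855  20.        ]
195.230134242784 12.821105057628015
axis [481.91016657 161.25394288]
hex [[508.3 175.9  82. ]
 [509.4 143.9  82. ]
 [484.3 129.5  82. ]
 [455.  144.9  82. ]
 [456.1 174.7  82. ]
 [482.5 192.3  82. ]] [482.60131275 160.199051    82.        ]
[30.15541963 31.39227509 30.70092307 31.54732495 30.19962204 32.05881579] [  31.46885474  -31.32894976  -86.89284579 -150.97846906  151.34395982
   90.20155931]
tip [484.8953724  232.14360033  58.        ]
71.98111479585661 88.17365711462217 scene key ends
scene key proj [[255.68545184 258.07461906]
 [585.41908079 336.88779993]]
```

Confirmed: the red bar's top face measures about 89 x 24 mm at z=117, as described, centred at (502,-312) with yaw about -3°. The socket is at (482,160) with yaw about -0.5°, and the fixture yaw is about 13°. Starting the approach.

Request:
servo_tool:
  rows: [0, 0, -10, 0.11, 1, 0, 0, -10, 0.11, 1, 0, 0, -10, 0.11, 1, 0, 0, 0, 0.11, 1, 10, -12, 0, 0, 0.7, 28, -28, 0, 0, 0.7, 28, -28, 0, 0, 0.7, 28, -28, 0, 0, 0.7]

```text
time: 0.77
tool_pos: [347.8, -506.9, 224.1]
tool_rot: [-179.9, 0.0, -2.6]
force: [-0.1, -0.5, -0.2]
width: 59.6
grasp_force: 0.0
```

Request:
servo_tool:
  rows: [27, -29, 0, 0, 0.7, 27, -29, 0, 0, 0.7, 27, -29, 0, 0, 0.7, 27, -29, 0, 0, 0.7, 22, -30, 0, 0, 0.7, 10, -30, 0, 0, 0.7, 4, -18, 0, 0, 0.7, 0, -10, 0, 0, 0.7, 0, 0, 0, 0, 0.7]

```text
time: 1.52
tool_pos: [501.0, -308.4, 224.6]
tool_rot: [-179.9, 0.1, -2.3]
force: [0.3, -0.9, 0.1]
width: 60.1
grasp_force: 0.0
```

Run:
```python
from h import *
s=observe()
for k in('time','joint_pos','tool_pos','tool_rot','width','force'):print(k,np.round(s[k],1))
for n in('scene','top'):
  c=capture(n);print(proj(c,[[501.7,-311.9,117]]))
  u,v=proj(c,[[501.7,-311.9,117]])[0].astype(int)
  a=c['image'][max(v-50,0):v+50,max(u-50,0):u+50,::-1]
  cv2.imwrite(f'pics/{n}1.png',cv2.resize(a,(400,400),interpolation=2))
a=[cv2.imread(f'pics/{n}1.png') for n in('scene','top')];cv2.imwrite('pics/pair1.png',np.hstack(a))
```

```text
time 1.5
joint_pos [ 50.7  21.2 -27.7  96.   10.6  65.5 -72.2]
tool_pos [ 501.  -308.4  224.6]
tool_rot [-1.799e+02  1.000e-01 -2.300e+00]
width 60.1
force [ 0.3 -0.9  0.1]
[[163.65318133 165.16256513]]
[[346.43154823 172.88039965]]
```

View pics/pair1.png

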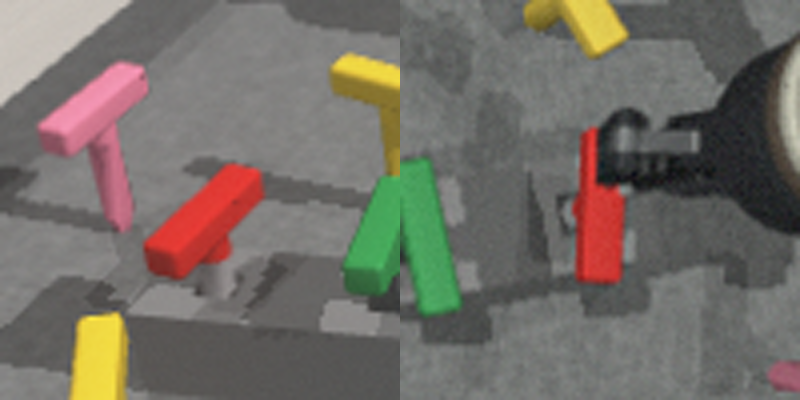

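Scene crop: the red T-key stands in the stand's end well with the bar at (205,215), matching the projected centre (200,200). Top crop: the gripper hangs above it. Joint 7 falls as the tool yaws clockwise, so I'll insert the key at +120°. Descending to grasp.

Request:
servo_tool:
  rows: [0, 3, 25, 0.01, 0.7, 0, 0, 30, 0, 0.7, 0, 0, 30, 0, 0.7, 0, 0, 25, 0, 0.7, 0, 0, 20, 0, 0.7, 0, 0, 11, 0, 0.7, 0, 0, 0, 0, 0.7]

```text
time: 2.2
tool_pos: [497.2, -316.6, 81.0]
tool_rot: [-179.9, 0.3, -3.5]
force: [-0.4, 0.2, 0.5]
width: 59.9
grasp_force: 0.0
```

Request:
servo_tool:
  rows: [0, 0, 0, 0, 0, 0, 0, 0, 0, 0, 0, 0, 0, 0, 0, 0, 0, 0, 0, 0, 0, 0, 0, 0, 0, 0, 0, 0, 0, 0]
  squeeze: 70

```text
time: 2.7
tool_pos: [500.7, -315.8, 84.8]
tool_rot: [180.0, -0.1, -3.3]
force: [-0.5, 0.1, -0.1]
width: 0.1
grasp_force: 0.0
```

Run:
```python
from h import *
s=observe()
for k in('time','joint_pos','tool_pos','tool_rot','width','force'):print(k,np.round(s[k],1))
L=[]
for n in('scene','top'):
  c=capture(n)
  print(proj(c,[s['tool_pos'],s['tool_pos']+[0,0,19]]))
  u,v=proj(c,[[501.7,-311.9,117]])[0].astype(int)
  L.append(cv2.resize(c['image'][v-60:v+60,u-60:u+60,::-1],(400,400),interpolation=2))
cv2.imwrite('pics/pair2.png',np.hstack(L))
```

```text
time 2.7
joint_pos [ 48.6  30.4 -24.7 102.7  16.   50.3 -76.8]
tool_pos [ 500.7 -315.8   84.8]
tool_rot [ 1.8e+02 -1.0e-01 -3.3e+00]
width 0.1
force [-0.5  0.1 -0.1]
[[164.77323031 176.06685958]
 [163.39382977 169.37848918]]
[[344.24001974 174.6131736 ]
 [346.48098556 173.8806736 ]]
```

View pics/pair2.png

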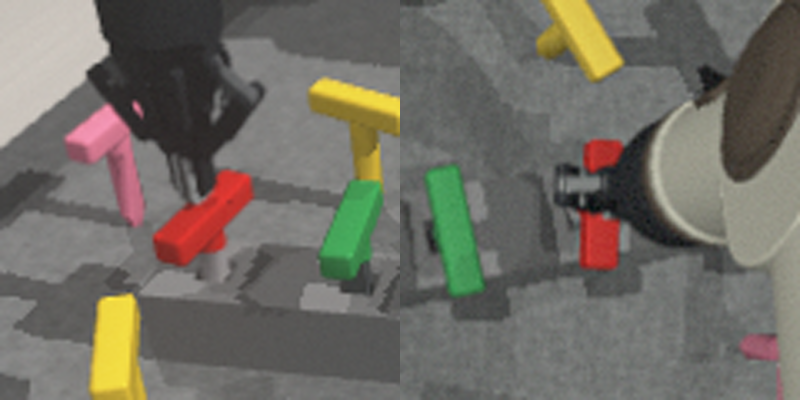

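Run:
```python
from h import *
L=[]
for n in('scene','top'):
  c=capture(n)
  u,v=proj(c,[[501.7,-311.9,117]])[0].astype(int)
  L.append(cv2.resize(c['image'][v-35:v+25,u-30:u+30 if n=='scene' else u+30,::-1],(400,400),interpolation=2)); print(u,v)
cv2.imwrite('pics/pair3.png',np.hstack(L))
for i in range(3): s=observe();print(s['time'],s['tool_pos'],s['width'],s['grasp_force'],s['torque'])
```

```text
163 165
346 172
2.9 [ 500.31520472 -315.52254298   84.15106   ] 0.20910427107973953 0.0 [-0.0188608  -0.00925569 -0.01996617]
2.9 [ 500.31520472 -315.52254298   84.15106   ] 0.20910427107973953 0.0 [-0.0188608  -0.00925569 -0.01996617]
2.9 [ 500.31520472 -315.52254298   84.15106   ] 0.20910427107973953 0.0 [-0.0188608  -0.00925569 -0.01996617]
```

View pics/pair3.png

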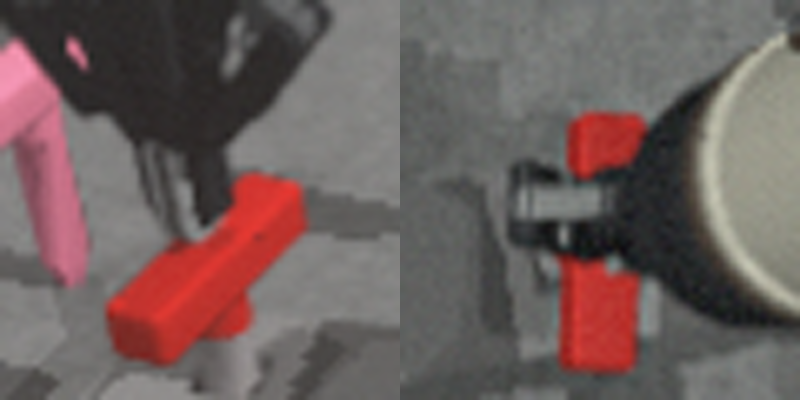

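Scene crop: the shut fingertips end at about (195,238), on or behind the bar's top face, with no grip. I'll open and look again to see where the fingers stand relative to the bar.

Request:
servo_tool:
  rows: [0, 0, 0, 0, 0.9, 0, 0, 0, 0, 0.9, 0, 0, 0, 0, 0.9, 0, 0, 0, 0, 0.9, 0, 0, 0, 0, 0.9]

```text
time: 3.32
tool_pos: [500.2, -315.5, 84.0]
tool_rot: [-180.0, 0.0, -3.3]
force: [1.1, 0.2, 0.1]
width: 60.4
grasp_force: 0.0
```

Run:
```python
from h import *
L=[]
s=observe();print(s['tool_pos'],s['width'],s['force'])
for n in('scene','top'):
  c=capture(n)
  u,v=proj(c,[[501.7,-311.9,117]])[0].astype(int)
  L.append(cv2.resize(c['image'][v-45:v+30,u-37:u+38,::-1],(400,400),interpolation=2)); print(u,v)
cv2.imwrite('pics/pair4.png',np.hstack(L))
```

```text
[ 500.23376218 -315.50960004   83.95678002] 60.37289182954387 [1.08796228 0.18522521 0.13792737]
163 165
346 172
```

View pics/pair4.png

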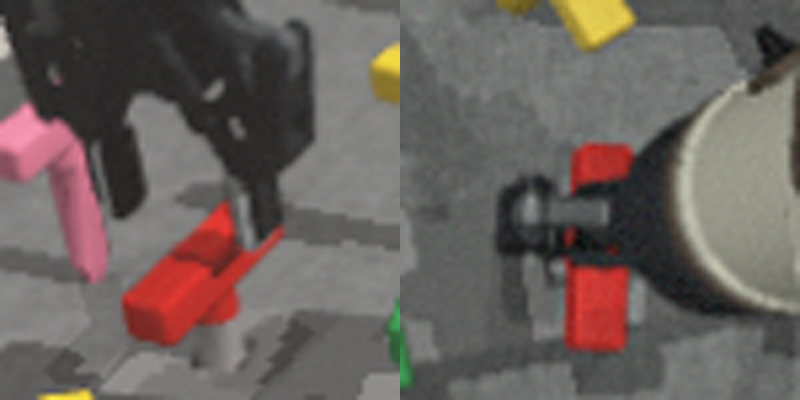

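Scene crop: the open fingertips at (120,215) and (255,250) stand beside and above the bar, higher than the readout suggests. I'll check this against the start picture.

Run:
```python
from h import *
import pickle
C=pickle.load(open('c0.pkl','rb'))
ty=np.array([np.sin(np.radians(22.5)),-np.cos(np.radians(22.5)),0])
for z in(182,195,212,225):
  P=np.array([248,-600.4,z]); print(z,(proj(C['scene'],[P-46*ty,P+46*ty])*800/512).round(1).tolist())
ty=np.array([-.057,-.998,0])
c=capture('scene')
for z in(94,105,115,125):
  P=np.array([500.2,-315.5,z]);q=proj(c,[P-34*ty,P+34*ty]);print(z,((q-[126,120])*400/75).round(0).tolist())
print(observe()['width'])
```

```text
182 [[212.4, 128.0], [163.8, 130.6]]
195 [[211.0, 121.3], [162.1, 124.0]]
212 [[209.2, 112.5], [159.9, 115.3]]
225 [[207.8, 105.6], [158.1, 108.5]]
94 [[270.0, 298.0], [140.0, 265.0]]
105 [[267.0, 277.0], [136.0, 244.0]]
115 [[263.0, 258.0], [131.0, 225.0]]
125 [[259.0, 238.0], [127.0, 206.0]]
76.92506363721937
```

Run:
```python
from h import *
import pickle
C=pickle.load(open('c0.pkl','rb'))
for n in C:
  print(n,C[n]['distortion'],(proj(C[n],[[0,0,0],[248,-600,182],[248,-600,243],[248,-600,330]])*800/512).round(0).tolist())
im=C['top']['image'][270:345,430:512,::-1]
L=[cv2.resize(im,(437,400),interpolation=2),cv2.resize(C['scene']['image'][0:75,70:150,::-1],(360,400),interpolation=2)]
cv2.imwrite('pics/st.png',np.hstack(L))
```

```text
scene [-0.08789529  0.          0.          0.          0.        ] [[525.0, 201.0], [188.0, 129.0], [181.0, 97.0], [170.0, 49.0]]
top [-0.08963205  0.          0.          0.          0.        ] [[332.0, 580.0], [753.0, 449.0], [783.0, 458.0], [832.0, 474.0]]
```

View pics/st.png

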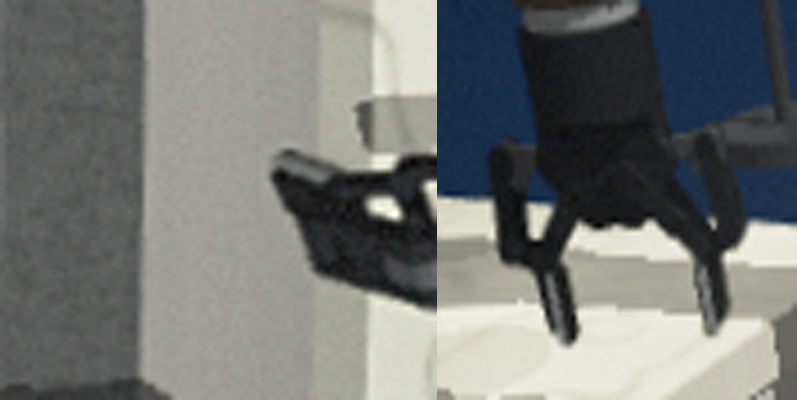

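Run:
```python
from h import *
import pickle
C=pickle.load(open('c0.pkl','rb'));s=C['scene']
for z in(170,182,195,210,225,243):
  a=onz(s,98.4,63.75,z);b=onz(s,131.1,61.9,z);d=b-a
  print(z,a.round(0),b.round(0),'mid',((a+b)/2).round(0),'sep',np.linalg.norm(d).round(0),'dir',np.degrees(np.arctan2(d[1],d[0])).round(0),'top px',((proj(C['top'],[b])[0]-[430,270])*[437/82,400/75]).round(0))
print('now closed (163.75,165.7)')
for z in(84,95,105,117,125): print(z,onz(s,163.75,165.7,z).round(0))
print('now open width60')
for z in(84,94,105,117,125):
  a=onz(s,148.5,160.3,z);b=onz(s,173.8,166.9,z);print(z,((a+b)/2).round(0),np.linalg.norm(b-a).round(0),np.degrees(np.arctan2(*(b-a)[1::-1])).round(0))
```

```text
170 [ 100. -805.  170.] [  57. -700.  170.] mid [  79. -753.  170.] sep 113.0 dir 112.0 top px [456. 515.]
182 [ 128. -778.  182.] [  86. -677.  182.] mid [ 107. -728.  182.] sep 110.0 dir 112.0 top px [431. 465.]
195 [ 158. -750.  195.] [ 118. -651.  195.] mid [ 138. -701.  195.] sep 106.0 dir 112.0 top px [402. 407.]
210 [ 193. -717.  210.] [ 154. -622.  210.] mid [ 174. -669.  210.] sep 103.0 dir 112.0 top px [366. 336.]
225 [ 228. -684.  225.] [ 190. -593.  225.] mid [ 209. -638.  225.] sep 99.0 dir 112.0 top px [327. 261.]
243 [ 270. -644.  243.] [ 234. -557.  243.] mid [ 252. -601.  243.] sep 94.0 dir 112.0 top px [277. 166.]
now closed (163.75,165.7)
84 [ 463. -341.   84.]
95 [ 476. -331.   95.]
105 [ 489. -322.  105.]
117 [ 504. -311.  117.]
125 [ 513. -303.  125.]
now open width60
84 [ 457. -353.   84.] 76.0 86.0
94 [ 469. -343.   94.] 74.0 86.0
105 [ 483. -333.  105.] 73.0 86.0
117 [ 498. -321.  117.] 71.0 86.0
125 [ 508. -314.  125.] 70.0 86.0
```

Both start views triangulate the tips at (252,-601,243) when the readout said 194. x and y agree, but the z readout is about 33 mm low, so the shut fingers were just above the bar. I'll go about 30 mm lower and keep that offset.

Request:
servo_tool:
  rows: [0, -3, 8, 0, 0.8, 1, 0, 8, 0, 0.8, 0, 0, 8, 0, 0.8, 0, 0, 5, 0, 0.8, 0, 0, 0, 0, 0.8]

```text
time: 3.88
tool_pos: [500.1, -311.8, 53.0]
tool_rot: [-179.9, 0.2, -3.3]
force: [-0.0, 0.2, -0.3]
width: 68.1
grasp_force: 0.0
```

Request:
servo_tool:
  rows: [0, 0, 0, 0, 0, 0, 0, 0, 0, 0, 0, 0, 0, 0, 0, 0, 0, 0, 0, 0, 0, 0, 0, 0, 0, 0, 0, 0, 0, 0]
  squeeze: 80

```text
time: 4.38
tool_pos: [502.1, -312.9, 55.7]
tool_rot: [180.0, -0.1, -3.3]
force: [0.0, -0.6, 2.9]
width: 22.4
grasp_force: 78.8
```

Gripped at 79 N. Lifting.

Request:
servo_tool:
  rows: [0, 0, -5, 0, 0, 0, 0, -10, 0, 0, 0, 0, -15, 0, 0, 0, 0, -20, 0, 0, 0, 0, -20, 0, 0, 0, 0, -20, 0, 0, 0, 0, -20, 0, 0, 0, 0, -15, 0, 0, 0, 0, -5, 0, 0, 0, 0, 0, 0, 0]

```text
time: 5.22
tool_pos: [502.2, -313.1, 186.9]
tool_rot: [179.9, -0.1, -3.3]
force: [0.9, 0.3, -1.7]
width: 22.5
grasp_force: 78.5
```

Request:
servo_tool:
  rows: [0, 0, 0, -0.08, 0, 0, 0, 0, -0.11, 0, 0, 0, 0, -0.12, 0, 0, 0, 0, -0.12, 0, 0, 0, 0, -0.12, 0, 0, 0, 0, -0.12, 0, 0, 0, 0, -0.12, 0, 0, 0, 0, -0.12, 0, 0, 0, 0, -0.12, 0, 0, 0, 0, -0.12, 0]

```text
time: 6.05
tool_pos: [500.3, -312.1, 183.4]
tool_rot: [-179.8, -0.0, 62.9]
force: [-0.2, 0.7, -2.7]
width: 22.4
grasp_force: 78.4
```

Request:
servo_tool:
  rows: [0, 0, 0, -0.12, 0, 0, 0, 0, -0.12, 0, 0, 0, 0, -0.12, 0, 0, 0, 0, -0.12, 0, 0, 0, 0, -0.12, 0, 0, 0, 0, -0.12, 0, 0, 0, 0, -0.12, 0, 0, 0, 0, -0.1, 0, 0, 0, 0, -0.05, 0, 0, 0, 0, 0, 0]

```text
time: 6.88
tool_pos: [500.3, -312.2, 183.4]
tool_rot: [-180.0, -0.2, 119.4]
force: [-0.2, -0.3, -2.2]
width: 22.7
grasp_force: 78.4
```

```bash
cat > g.py <<'E'
from h import *
import sys
s=observe()
for k in('time','joint_pos','tool_pos','tool_rot','width','grasp_force','force','torque'):print(k,np.round(s[k],1))
x,y,yaw=map(float,sys.argv[1:4]);w=np.radians(s['tool_rot'][2]);d=np.array([x,y])-s['tool_pos'][:2]
print('tx,ty',d@[np.cos(w),np.sin(w)],d@[np.sin(w),-np.cos(w)],'turn',-((np.radians(yaw)-w+np.pi)%(2*np.pi)-np.pi))
E
python3 g.py 482.3 160.5 119.5
```

```text
time 6.9
joint_pos [ 68.3  30.6 -52.8  97.7  26.5  65.2  37.2]
tool_pos [ 500.3 -312.2  183.4]
tool_rot [-180.    -0.2  119.4]
width 22.7
grasp_force 78.4
force [-0.2 -0.3 -2.2]
torque [ 0. -0. -0.]
tx,ty 420.74804468861197 216.16159501182284 turn -0.0021258516087692136
```

Force z is about -2.2 N, so the key is held. Moving over the socket.

Request:
servo_tool:
  rows: [10, 5, 0, 0, 0, 20, 10, 0, 0, 0, 30, 15, 0, 0, 0, 30, 15, 0, 0, 0, 30, 15, 0, 0, 0, 30, 15, 0, 0, 0, 30, 15, 0, 0, 0, 30, 15, 0, 0, 0, 30, 15, 0, 0, 0]

```text
time: 7.63
tool_pos: [487.5, -42.2, 184.7]
tool_rot: [-180.0, 0.0, 119.2]
force: [0.1, 0.5, -2.5]
width: 22.6
grasp_force: 78.5
```

Request:
servo_tool:
  rows: [30, 15, 0, 0, 0, 30, 15, 0, 0, 0, 30, 15, 0, 0, 0, 30, 15, 0, 0, 0, 25, 14, 0, 0, 0, 20, 10, 0, 0, 0, 10, 7, 0, 0, 0, 5, 5, 0, 0, 0, 0, 0, 0, 0, 0, 0, 0, 0, 0, 0]

```text
time: 8.47
tool_pos: [484.0, 159.0, 184.7]
tool_rot: [-179.9, 0.0, 119.3]
force: [-1.1, -0.7, -3.2]
width: 23.0
grasp_force: 78.6
```

```bash
python3 g.py 482.3 160.5 119.5
python3 - <<'E'
from h import *
s=observe();L=[]
P=np.array(s['tool_pos']);
c=capture('scene');print(proj(c,[[482.3,160.5,82],[P[0],P[1],140],[P[0],P[1],117+130]]))
u,v=proj(c,[[482.3,160.5,110]])[0].astype(int)
print(u,v);L.append(cv2.resize(c['image'][v-45:v+35,u-40:u+40,::-1],(600,600),interpolation=2))
cv2.imwrite('pics/ins.png',L[0])
E
```

```text
time 8.5
joint_pos [ 27.6  23.4 -60.  108.6  23.1  61.3 -12.6]
tool_pos [484.  159.  184.7]
tool_rot [-179.9    0.   119.3]
width 23.0
grasp_force 78.6
force [-1.1 -0.7 -3.2]
torque [-0. -0.  0.]
tx,ty 2.0971738864662823 -0.7723656849781636 turn -0.00411878222324491
[[374.83426148 215.54495891]
 [379.05449865 193.56308676]
 [389.46673906 146.15689936]]
377 205
```

View pics/ins.png

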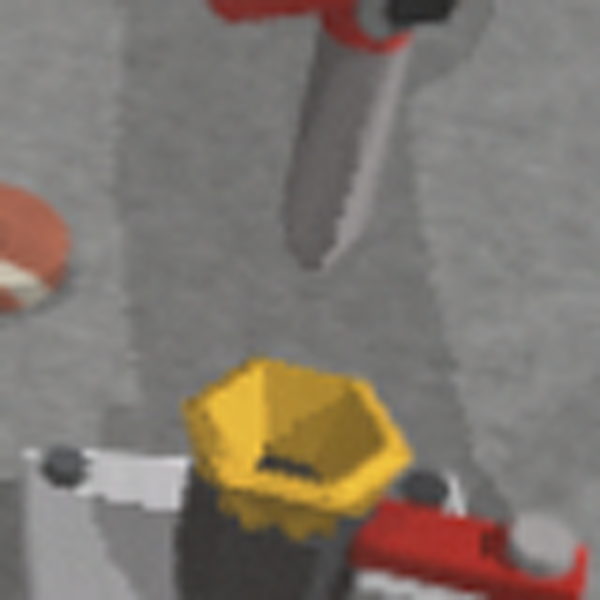

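Scene: the key tip is at crop (312,265), about where the readout puts it. The funnel centre at (297,436) sits about 3 mm more to +y than measured. I'll shift and descend, watching the force.

Request:
servo_tool:
  rows: [2, 1, 10, 0, 0, 1, 0, 15, 0, 0, 0, 0, 15, 0, 0, 0, 0, 12, 0, 0, 0, 0, 8, 0, 0, 0, 0, 5, 0, 0, 0, 0, 0, 0, 0]

```text
time: 9.1
tool_pos: [483.2, 161.9, 118.9]
tool_rot: [-179.9, -0.0, 119.2]
force: [-0.9, -0.3, -2.2]
width: 22.6
grasp_force: 78.6
```

Request:
servo_tool:
  rows: [0, 0, 4, 0, 0, 0, 0, 4, 0, 0, 0, 0, 4, 0, 0, 0, 0, 0, 0, 0]

```text
time: 9.43
tool_pos: [483.6, 162.3, 107.5]
tool_rot: [-180.0, 0.0, 119.3]
force: [0.1, 0.5, -2.4]
width: 22.7
grasp_force: 78.6
```

Request:
servo_tool:
  rows: [0, 0, 3, 0, 0, 0, 0, 3, 0, 0, 0, 0, 0, 0, 0]

```text
time: 9.68
tool_pos: [483.6, 162.3, 101.5]
tool_rot: [-180.0, -0.0, 119.3]
force: [-0.1, -0.2, -2.3]
width: 22.8
grasp_force: 78.6
```

Request:
servo_tool:
  rows: [0, 0, 3, 0, 0, 0, 0, 3, 0, 0, 0, 0, 0, 0, 0]

```text
time: 9.93
tool_pos: [483.5, 162.7, 95.5]
tool_rot: [-180.0, -0.0, 119.3]
force: [0.2, 0.2, -2.8]
width: 22.8
grasp_force: 78.6
```

Request:
servo_tool:
  rows: [0, 0, 3, 0, 0, 0, 0, 3, 0, 0, 0, 0, 0, 0, 0]

```text
time: 10.18
tool_pos: [482.9, 163.3, 89.4]
tool_rot: [-180.0, -0.1, 119.3]
force: [-1.3, 2.1, -3.8]
width: 23.0
grasp_force: 78.7
```

Request:
servo_tool:
  rows: [0, 0, 3, 0, 0, 0, 0, 2, 0, 0, 0, 0, 0, 0, 0]

```text
time: 10.43
tool_pos: [483.1, 163.2, 84.5]
tool_rot: [-180.0, -0.1, 119.3]
force: [-4.0, 5.1, -3.5]
width: 22.6
grasp_force: 78.6
```

Entering well. A light side force suggests a nudge toward -x, +y.

Request:
servo_tool:
  rows: [1, 0, 2, 0, 0, 0, 0, 2, 0, 0, 0, 0, 2, 0, 0, 0, 0, 0, 0, 0]

```text
time: 10.77
tool_pos: [483.0, 163.3, 78.5]
tool_rot: [-180.0, -0.0, 119.3]
force: [-2.7, 3.3, -4.3]
width: 22.8
grasp_force: 78.6
```

Request:
servo_tool:
  rows: [0, 0, 2, 0, 0, 0, 0, 2, 0, 0, 0, 0, 0, 0, 0]

```text
time: 11.02
tool_pos: [483.0, 163.4, 74.6]
tool_rot: [-180.0, -0.0, 119.3]
force: [-2.8, 3.2, -5.2]
width: 22.6
grasp_force: 78.5
```

Request:
servo_tool:
  rows: [0, 0, 2, 0, 0, 0, 0, 2, 0, 0, 0, 0, 0, 0, 0]

```text
time: 11.27
tool_pos: [483.1, 163.5, 71.6]
tool_rot: [-180.0, 0.0, 119.3]
force: [-6.0, 1.4, 6.2]
width: 22.7
grasp_force: 79.8
```

Request:
servo_tool:
  rows: [0, 0, 1, 0, 0, 0, 0, 1, 0, 0, 0, 0, 0, 0, 0]

```text
time: 11.52
tool_pos: [483.4, 163.7, 71.4]
tool_rot: [-180.0, 0.1, 119.3]
force: [-11.2, -0.9, 25.3]
width: 22.7
grasp_force: 82.5
```

The floor is reached, and the readout of 71.4 matches the 71 predicted. Relaxing the push slightly, then turning clockwise.

Request:
servo_tool:
  rows: [0, 0, -1, 0.03, 0, 0, 0, -0.5, 0.06, 0, 0, 0, 0, 0.08, 0, 0, 0, 0, 0.08, 0, 0, 0, 0, 0.08, 0, 0, 0, 0, 0.05, 0, 0, 0, 0, 0.02, 0]

```text
time: 12.1
tool_pos: [482.9, 163.5, 71.6]
tool_rot: [-180.0, 0.1, 96.2]
force: [-7.4, 1.3, 10.7]
width: 22.6
grasp_force: 80.4
```

```bash
python3 g.py 482.8 163 33; python3 -c "
from rig import observe;print(observe()['torque'])"
```

```text
time 12.1
joint_pos [ 16.   30.  -46.9 114.1  29.3  48.4 -41. ]
tool_pos [482.9 163.5  71.6]
tool_rot [-1.80e+02  1.00e-01  9.62e+01]
width 22.6
grasp_force 80.4
force [-7.4  1.3 10.7]
torque [0.4 2.2 0.1]
tx,ty -0.5072795385688612 -0.1809214233922635 turn 1.1037611607483369
[0.39756807 2.19378435 0.08980916]
```

Request:
servo_tool:
  rows: [0, -0.7, 0, 0.05, 0, 0, 0, 0, 0.08, 0, 0, 0, 0, 0.09, 0, 0, 0, 0, 0.09, 0, 0, 0, 0, 0.09, 0, 0, 0, 0, 0.09, 0, 0, 0, 0, 0.09, 0, 0, 0, 0, 0.08, 0, 0, 0, 0, 0.05, 0, 0, 0, 0, 0, 0]

```text
time: 12.93
tool_pos: [482.7, 163.6, 71.6]
tool_rot: [179.9, 0.0, 55.6]
force: [-7.0, 1.7, 8.3]
width: 22.5
grasp_force: 80.1
```

```bash
python3 g.py 482.8 163 33; python3 -c "
from rig import observe;print(observe()['torque'])"
```

```text
time 12.9
joint_pos [  8.9  26.9 -37.5 114.3  22.6  46.  -76. ]
tool_pos [482.7 163.6  71.6]
tool_rot [179.9   0.   55.6]
width 22.5
grasp_force 80.1
force [-7.   1.7  8.3]
torque [ 0.6  1.8 -0. ]
tx,ty -0.38281549816324434 0.43796076507575316 turn 0.3938322344648739
[ 0.59500288  1.78606281 -0.04620433]
```

Request:
servo_tool:
  rows: [0, 0, 0, 0.05, 0, 0, 0, 0, 0.08, 0, 0, 0, 0, 0.08, 0, 0, 0, 0, 0.07, 0, 0, 0, 0, 0.05, 0, 0, 0, 0, 0.03, 0, 0, 0, 0, 0.02, 0, 0, 0, 0, 0, 0]

```text
time: 13.6
tool_pos: [482.5, 163.8, 71.6]
tool_rot: [180.0, 0.0, 33.9]
force: [-6.4, 2.5, 8.2]
width: 22.8
grasp_force: 80.1
```

```bash
python3 g.py 482.8 163 33
cat > arm.py <<'E'
from h import *
print(observe()['torque'])
c=capture('scene');im=c['image'].astype(int)
a=np.array([482.8,162.5])
m=(im[:,:,0]>110)&(im[:,:,1]<70)&(im[:,:,2]<70)
v,u=np.nonzero(m);P=np.array([onz(c,x,y,56)[:2] for x,y in zip(u,v)])-a
r=np.hypot(*P.T);k=(r>28)&(r<90);th=np.degrees(np.arctan2(P[k,1],P[k,0]))
print(k.sum(),'arm angle by radius:')
for lo in range(30,90,10):
  q=k&(r>=lo)&(r<lo+10)
  if q.sum():print(lo,q.sum(),P[q].mean(0).round(1),np.degrees(np.arctan2(*P[q].mean(0)[::-1])).round(1))
E
python3 arm.py
```

```text
time 13.6
joint_pos [  5.   25.7 -32.5 114.5  19.3  45.1 -94.8]
tool_pos [482.5 163.8  71.6]
tool_rot [180.    0.   33.9]
width 22.8
grasp_force 80.1
force [-6.4  2.5  8.2]
torque [0.8 1.8 0.1]
tx,ty -0.1859411460552044 0.8434380931239289 turn 0.015943827039296643
[0.76257296 1.81956476 0.0537439 ]
441 arm angle by radius:
30 57 [14.9 10.6] 35.5
40 88 [-3.9 13.6] 106.2
50 84 [-21.3  18.3] 139.3
60 63 [-54.   20.7] 159.0
70 62 [-56.2  20.7] 159.8
80 77 [-4.9 16.1] 107.0
```

Request:
servo_tool:
  rows: [0, 0, 0, 0.02, 0, 0, 0, 0, 0.02, 0, 0, 0, 0, 0.01, 0, 0, 0, 0, 0, 0]

```text
time: 13.98
tool_pos: [482.3, 163.9, 71.6]
tool_rot: [180.0, 0.0, 31.1]
force: [-6.9, 2.4, 8.7]
width: 22.6
grasp_force: 80.2
```

Run:
```python
from h import *
s=observe();print(s['torque'],s['force'],s['tool_rot'])
c=capture('scene');u0,v0=345,185
cv2.imwrite('pics/fin.png',cv2.resize(c['image'][v0:v0+120,u0-20:u0+100,::-1],(600,600),interpolation=2))
for f in(0,1.4,1.5,1.57,1.6):
  a=np.radians(12.9+90)-f;e=np.array([np.cos(a),np.sin(a)]);n=np.array([-e[1],e[0]])
  p=[[*(np.array([482.8,162])+83*e+w*n),56] for w in(-8,0,8)]
  print(f,((proj(c,p)-[u0-20,v0])*5).round(0).tolist())
```

```text
[0.74060517 1.9616537  0.03613754] [-6.94555662  2.44844232  8.71993703] [1.79977341e+02 1.82148963e-02 3.10836231e+01]
0 [[448.0, 227.0], [444.0, 214.0], [440.0, 200.0]]
1.4 [[283.0, 352.0], [303.0, 350.0], [323.0, 349.0]]
1.5 [[261.0, 351.0], [282.0, 351.0], [303.0, 351.0]]
1.57 [[245.0, 349.0], [266.0, 350.0], [288.0, 352.0]]
1.6 [[239.0, 348.0], [260.0, 350.0], [281.0, 352.0]]
```

View pics/fin.png

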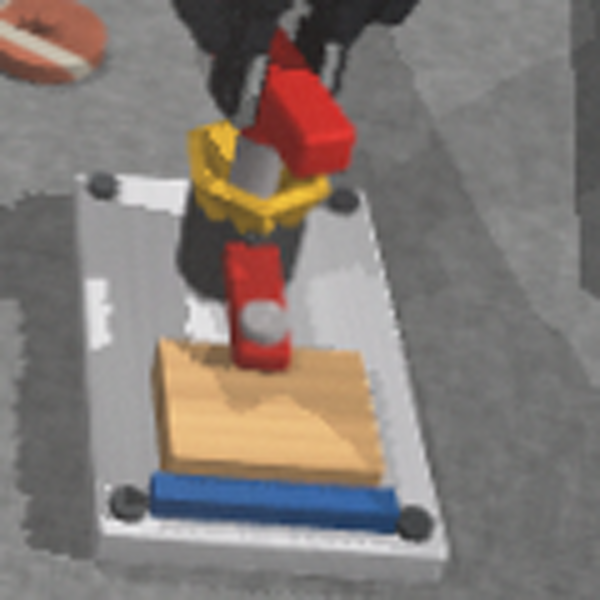

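Scene: the red arm (235–290, 245–365) lies over the wooden block, its tip at (263,352) fitting a clamp angle of about 1.57–1.6. The key is in the socket. Releasing and retreating upward.

Request:
servo_tool:
  rows: [0, 0, 0, 0, 0.3, 0, 0, 0, 0, 0.6, 0, 0, 0, 0, 0.8, 0, 0, 0, 0, 0.8, 0, 0, 0, 0, 0.8, 0, 0, 0, 0, 0.8]

```text
time: 14.53
tool_pos: [483.1, 163.0, 70.6]
tool_rot: [180.0, -0.0, 31.0]
force: [0.1, 0.2, 1.0]
width: 68.0
grasp_force: 0.0
```

Request:
servo_tool:
  rows: [0, 0, -5, 0, 0.8, 0, 0, -10, 0, 0.8, 0, 0, -15, 0, 0.8, 0, 0, -20, 0, 0.8, 0, 0, -25, 0, 0.8, 0, 0, -25, 0, 0.8, 0, 0, -25, 0, 0.8, 0, 0, -10, 0, 0.8, 0, 0, 0, 0, 0.8]

```text
time: 15.28
tool_pos: [484.7, 164.1, 208.9]
tool_rot: [179.9, -0.3, 31.0]
force: [0.3, 0.4, 0.4]
width: 68.5
grasp_force: 0.0
```

Run:
```python
from h import *
c=capture('scene');im=c['image'].astype(int)
m=(im[:,:,0]>110)&(im[:,:,1]<75)&(im[:,:,2]<75)
n,l,st,ce=cv2.connectedComponentsWithStats(m[185:305,325:445].astype(np.uint8))
for i in range(1,n):
  if st[i,4]>10: print(st[i,:4]*5,st[i,4],ce[i]*5)
# key home prediction: bar centre z=26+96=122, yaw ~33
ax=np.array([482.8,162]);e=np.array([np.cos(np.radians(32)),np.sin(np.radians(32))])
print(((proj(c,[[*(ax+s*45*e),z] for s in(-1,1) for z in(111,133)])-[325,185])*5).round(0).tolist())
print(observe()['force'],observe()['time'])
```

```text
[200   0 155 180] 589 [274.39728353  87.27504244]
[225 245  65 125] 189 [252.01058201 297.35449735]
[[217.0, 31.0], [225.0, -11.0], [318.0, 174.0], [330.0, 131.0]]
[-0.05943495 -0.0707776  -0.18956979] 15.3333
```

```bash
python3 -c "
from rig import close_job;print(close_job())"
```

```text
the job is handed in; nothing more can be done
None
```

I put the red key into the clamp socket down to its floor, turned the clamp clockwise with it until the red arm lay across the wooden block, left the key standing there with the gripper clear, and handed the job in at about 15 s; no verdict came back.

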